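Sweep the leftover terminal blocks off the work board into the tray

ROBOT

A 6-joint arm with a two-finger parallel gripper is mounted at the origin on the work surface. World frame = base frame: x ahead of the robot, y to its left, z up, the work surface at z = 0. Lengths are in m, angles in rad, forces in N, time in s.
With the tool pointing down it reaches from about 0.3 to 0.85 m from the base axis. Payload 5.4 kg.
Tool frame: the origin (TCP) lies midway between the tips of the shut fingers; the grasp point (between the pads) lies manip.grasp_offset behind it (manip.grasp_offset is the distance from the TCP to the grasp point, in m); z points along the fingers, y is the line along which they close (so a half turn about z gives the same grasp; the last joint's range is limited). The gripper opens to 85 mm and grips with 20 to 120 N. Pads are 22 mm wide; open, the fingers measure 114 mm over their backs; the gripper's body (76 mm by 85 mm) begins 54 mm behind the grasp point. The pads swing forward as they close: fully open they stand 13 mm farther back than shut.
Start: joints at [-1.517, 0.158, 1.597, -0, 1.386, -0.21], TCP at [0.15, -0.555, 0.231] pointing down, gripper open.
Joint ranges: [-2.91, 2.91], [-0.94, 2.29], [0.18, 2.7], [-1.29, 4.43], [0.17, 2.64], [-3, 3]. Speed limits (rad/s): [2.57, 2.57, 3.14, 3.14, 3.14, 3.14].

INTERFACE

Orientations are given as a unit quaternion [w, x, y, z].
In Python, from workcell import manip gives the robot as it stands. The module is installed in compiled form; this text tells all that it offers.
- The arm moves only by the tool send_rows, never from a script. Its argument "increments" is one flat list of numbers, 7 for each row, row after row: the shift along the world's x, y, z in mm, then the turn, a rotation vector about the world's x, y, z in rad, then the closure, from -1 (fully open) to 1 (shut), so that 0 is half open. A call has 1 to 12 rows; each row shifts and turns the commanded pose from where the row before left it; what a row does not reach is not made up. A row lasts 1/10 s, in which the tool goes at most 50 mm and 8.59 degrees, less where a joint would pass 70% of its speed; a pose out of reach is approached as far as the arm can. A call is refused whole if a number of a shift passes 50 or a number of a turn 0.15, either way. A call with a gripper value outside its range is refused whole. The fingers move at their own pace and stop on an object; "force" is the grip in N (left out, the last holds). Time passes only in rows, so rows that do not move let the fingers close. It gives the time, the measured TCP pose, the force, the opening and the grip force at its end, in the units of the state.
- manip.state(): the state, without advancing time (a new reading comes with each control period).
- manip.grab_frame(name): name is "scene" or "top" or "wrist"; returns (picture, depth): 384x512x3 uint8, blue, green, red; 384x512 float32, m along the optical axis (not along the pixel's ray), 0 where there is no reading.
- manip.camera_params(name): a dict with "fx", "fy", "cx", "cy" (pixels), "world_from_camera" (4x4, takes a point from camera to world coordinates); the wrist camera has in their place "mount" (4x4, takes a point from camera to tool coordinates, whose origin is the TCP and whose axes are the flange's). Camera axes: x right, y up, looking along -z (the intrinsics and any distortion apply to the point x, -y, -z); pixel columns grow to the right and rows downward; lengths in m; the calibration is good to about 2 mm. A picture is of the moment at which its call begins: read the wrist's pose just before it. camera_params takes no time and is no camera call.
- manip.hand_in(): hands the job in; it is judged then, once.
The state is a dict: "clock": time; "joints": joint angles; "qd": joint speeds; "joint_efforts": joint torques, N m; "tcp_pos": TCP position; "orientation": TCP orientation; "wrist_force": force on the tool from outside, world axes, zero at the start; "wrist_torque": the same for the moment, N m; "finger_gap": finger opening in m; "grasp_force": force on a finger pad.
Only numpy, scipy, OpenCV 4.12 (cv2) and the standard library are available. Lean on these libraries where they do the work, as an engineer would, in place of code of your own. Each camera call takes 0.05 s, during which the arm holds its last target. There are 200 camera calls.

TASK

Clear the raised work board: with the fingertips, sweep the three loose white terminal blocks across the board and over its open edge into the aluminium tray standing there. Only push them along, gently: do not pinch, lift or press down on them. Leave the bobbin and the relay on the board, and everything else on the bench, where they are.

Things in the scene. Friction and masses are not known exactly. Their poses are not given: they have to be found in the camera images.
- board: raised work board with a black rubber top, 260 x 260 mm, flat top 60 mm above the bench, fixed; origin on the bench under its centre. Rims 8 mm thick, 12 mm high along its edges at x = -130 and +130 mm (own frame); edges at y = -130 and +130 mm open. On it, four lanes along its y, 50 mm apart (x about -75, -25, 25, 75 mm): each block has a lane to itself, bobbin and relay share the fourth
- tray: open aluminium tray, fixed, against one of the board's two open edges (y = +130 or -130 mm of the board; it varies). Outside 240 mm along the edge (own x) x 116 mm (y); walls 3 mm thick, 40 mm high (20 mm below the board's top), floor 3 mm; origin on the bench under its centre, 190 mm from the board's centre, axes parallel to the board's
- logger: black data logger, a closed flat box 200 x 116 x 36 mm, fixed, against the board's other open edge; origin on the bench under its centre
- block_long: white plastic terminal block, a 44 x 20 x 16 mm bar with 4 pairs of small brass screws on top, lying loose on the board (about 30 g), at any yaw; origin at its centre (8 mm above the board's top when lying flat), x along its 44 mm length, z up
- block_mid: white plastic terminal block, a 36 x 20 x 16 mm bar with 3 pairs of small brass screws on top, lying loose on the board (about 30 g), at any yaw; origin at its centre (8 mm above the board's top when lying flat), x along its 36 mm length, z up
- block_short: white plastic terminal block, a 28 x 20 x 16 mm bar with 2 pairs of small brass screws on top, lying loose on the board (about 30 g), at any yaw; origin at its centre (8 mm above the board's top when lying flat), x along its 28 mm length, z up
- bobbin: empty white plastic bobbin (round, waisted) standing on the board, 30 mm diameter, 32 mm high, 60 g; origin at the centre of its underside. To be left alone
- relay: white relay standing on the board in the bobbin's lane, 20 x 20 x 26 mm, 50 g; origin at the centre of its underside. To be left alone
- mouse: grey computer mouse on the bench, 100 x 58 x 36 mm, origin at the centre of its underside. To be left alone
- screwdriver: screwdriver with a blue handle lying on the bench, to be left alone; x along its length, handle to -x

How it is judged:
At the end, for the whole second after the job is handed in: The centres of all three terminal blocks are inside the tray's walls (within 114 mm of its centre along it and 53 mm across it), below 50 mm above the bench, at rest (under 0.03 m/s); bobbin, relay, mouse and screwdriver are each within 15 mm of where they started (x of block_long in the frame of tray between -0.114 and 0.114 m and y of block_long in the frame of tray between -0.053 and 0.053 m and height (world z) of each of block_long, block_mid, block_short below 0.05 m and linear speed of each of block_long, block_mid, block_short below 0.03 m/s and x of block_mid in the frame of tray between -0.114 and 0.114 m and y of block_mid in the frame of tray between -0.053 and 0.053 m and x of block_short in the frame of tray between -0.114 and 0.114 m and y of block_short in the frame of tray between -0.053 and 0.053 m and distance of each of bobbin, relay, mouse, screwdriver from where it was at the start of the episode below 0.015 m); the robot touches nothing.
It fails at once if a block is lifted: its centre rises over 86 mm above the bench (26 mm above the board's top) (height (world z) of any of block_long, block_mid, block_short above 0.086 m).
It fails at once if a block is pinched or pressed: the fingers bear on it with more than 15 N (contact force between the fingers and block_long above 15 N or contact force between the fingers and block_mid above 15 N or contact force between the fingers and block_short above 15 N).
It fails at once if the bobbin, relay, mouse or screwdriver is moved by more than 20 mm (distance of any of bobbin, relay, mouse, screwdriver from where it was at the start of the episode above 0.02 m).
It also fails if it takes over 64 s, if anything falls off the work surface, if the arm or the gripper's body presses on something with over 40 N, if the wrist force passes 120 N, or if a joint passes its speed limit or range.

## Working session

There is one attempt and no reset: what is moved stays moved. The work goes in short steps, Python scripts to look and compute and a tool call to move; the robot and the scene stay as the last step left them, time stands still between calls to the robot, and variables do not carry over. Pictures are saved under pics/ and viewed, at most 10 in all, crops included, and the job is handed in when it is done.

Besides the shell and the picture viewer there is one more tool, called after "Emit:" by a JSON object that holds its "name" and its "arguments", one argument or row to a line. send_rows: Moves the arm, as the interface text tells. Its arguments: {"type":"object","properties":{"increments":{"type":"array","items":{"type":"number"}},"force":{"type":"number"}},"required":["increments"]}

```bash
mkdir -p pics
python3 - <<'E'
from workcell import manip
import cv2,numpy as np
s=manip.state();print(s['clock'],s['tcp_pos'],s['orientation'],s['finger_gap'],manip.grasp_offset)
for n in ['top','scene']:
    p,d=manip.grab_frame(n);cv2.imwrite(f'pics/{n}.png',p);np.savez(f'{n}.npz',p=p,d=d);c=manip.camera_params(n);print(n,c)
E
```

```text
0.0 [ 0.14986839 -0.55447702  0.23028287] [-9.77140246e-04  9.91313294e-01  1.31518040e-01  6.39705140e-05] 0.0854166223719733 0.0187
top {'fx': 373.49025392243925, 'fy': 373.49025392243925, 'cx': 251.66947516989026, 'cy': 191.98608270199904, 'world_from_camera': array([[ 0.01493669,  0.98542048, -0.16947968,  0.33783725],
       [-0.99987395,  0.01380794, -0.00783677, -0.01536326],
       [-0.00538235,  0.16957538,  0.98550252,  1.34223236],
       [ 0.        ,  0.        ,  0.        ,  1.        ]])}
scene {'fx': 364.09486680724666, 'fy': 364.09486680724666, 'cx': 252.21497504978325, 'cy': 183.4860950631553, 'world_from_camera': array([[-0.38386379, -0.72044026,  0.57759365,  1.0685991 ],
       [ 0.92332111, -0.29184771,  0.24960576,  0.22902381],
       [-0.01125665,  0.62911903,  0.77722747,  0.81187698],
       [ 0.        ,  0.        ,  0.        ,  1.        ]])}
```

View pics/top.png

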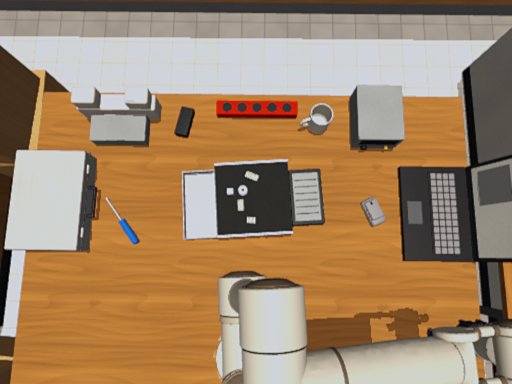

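View pics/scene.png

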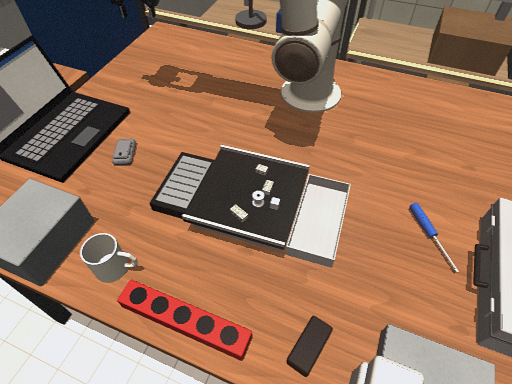

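The top view shows the tray on the board's left (+y) at (199,205), the relay at (230,191) and the bobbin at (242,190). The blocks are at (252,176), (241,205) and (251,220). The scene view agrees with this. Next I'll measure positions.

```bash
cat > h.py <<'E'
import numpy as np,cv2
from scipy.spatial.transform import Rotation as R
from workcell import manip
def cam(n,st=None):
    c=manip.camera_params(n)
    if n=='wrist':
        T=np.eye(4);q=st['orientation'];T[:3,:3]=R.from_quat([q[1],q[2],q[3],q[0]]).as_matrix();T[:3,3]=st['tcp_pos']
        c['world_from_camera']=T@c['mount']
    return c
def ray(c,uv,z):
    uv=np.atleast_2d(np.float64(uv));d=np.c_[(uv[:,0]-c['cx'])/c['fx'],-(uv[:,1]-c['cy'])/c['fy'],-np.ones(len(uv))]
    T=c['world_from_camera'];d=d@T[:3,:3].T;o=T[:3,3]
    return o+d*((z-o[2])/d[:,2])[:,None]
E
python3 - <<'E'
from h import *
np.set_printoptions(precision=4,suppress=True)
z=np.load('top.npz');p=z['p'];c=cam('top')
g=cv2.cvtColor(p,cv2.COLOR_BGR2GRAY)
dark=(g<60).astype(np.uint8);dark[:,:214]=0;dark[:,291:]=0;dark[:155]=0;dark[242:]=0
dark=cv2.morphologyEx(dark,cv2.MORPH_CLOSE,np.ones((11,11)))
cs=max(cv2.findContours(dark,0,2)[0],key=cv2.contourArea)
r=cv2.minAreaRect(cs);b=cv2.boxPoints(r)
print(b);w=ray(c,b,.06);print(w,w.mean(0),np.linalg.norm(np.diff(w,axis=0),axis=1))
m=np.zeros_like(g);cv2.fillPoly(m,[cv2.convexHull(cs)],255);m=cv2.erode(m,np.ones((5,5)))
br=((g>110)&(m>0)).astype(np.uint8)
for k in cv2.findContours(br,0,1)[0]:
    r=cv2.minAreaRect(k)
    if cv2.contourArea(k)>8: print(np.array(r[0]),r[1],r[2],ray(c,[r[0]],.072)[0])
E
```

```text
[[214.1754 166.1569]
 [289.2769 161.9846]
 [293.0308 229.5539]
 [217.9292 233.7262]]
[[ 0.6489  0.1285  0.06  ]
 [ 0.6677 -0.1363  0.06  ]
 [ 0.4299 -0.1487  0.06  ]
 [ 0.4119  0.108   0.06  ]] [ 0.5396 -0.0121  0.06  ] [0.2654 0.2381 0.2573]
[251. 220.] (6.0, 8.0) 90.0 [ 0.4594 -0.0044  0.072 ]
[240.  204.5] (11.0, 6.0) 90.0 [0.5121 0.0341 0.072 ]
[230. 191.] (6.0, 6.0) 90.0 [0.5587 0.0696 0.072 ]
[242.5 190. ] (10.0, 9.0) 90.0 [0.5628 0.0265 0.072 ]
[251.4741 175.5603] (13.130645751953125, 6.434016227722168) 23.198591232299805 [ 0.6142 -0.0037  0.072 ]
```

Emit:
{"name": "send_rows", "arguments": {
  "increments": [31, 44, 8, 0, 0, 0.115, 0.76, 31, 44, 8, 0, 0, 0.115, 0.76, 31, 44, 8, 0, 0, 0.115, 0.76, 31, 44, 8, 0, 0, 0.115, 0.76, 31, 44, 8, 0, 0, 0.115, 0.76, 31, 44, 8, 0, 0, 0.115, 0.76, 31, 44, 8, 0, 0, 0.115, 0.76, 31, 44, 8, 0, 0, 0.115, 0.76, 31, 44, 8, 0, 0, 0.115, 0.76, 31, 44, 8, 0, 0, 0.115, 0.76, 31, 44, 8, 0, 0, 0.115, 0.76, 0, 0, 0, 0, 0, 0, 0.76],
  "force": 20
}}

```text
clock: 1.3
tcp_pos: [0.4655, -0.1056, 0.3129]
orientation: [0.0, 0.718, 0.696, 0.001]
wrist_force: [-0.5, -0.3, -0.8]
finger_gap: 0.0105
grasp_force: 0.0
```

```bash
cat > look.py <<'E'
from h import *
import sys
np.set_printoptions(precision=4,suppress=True)
s=manip.state();print(s['clock'],s['tcp_pos'],s['orientation'],s['finger_gap'],s['joints'])
p,d=manip.grab_frame('wrist');cv2.imwrite(f'pics/{sys.argv[1]}.png',p)
c=cam('wrist',s);print(c['fx'],c['world_from_camera'])
np.savez('w.npz',p=p,d=d,T=c['world_from_camera'])
E
python3 look.py w1
```

```text
1.3 [ 0.4655 -0.1056  0.3129] [0.0002 0.7183 0.6958 0.0012] 0.010455818008298584 [-0.4783 -0.146   1.7431  0.0022  1.5434 -0.4466]
333.38503818770454 [[ 0.9995  0.0304  0.0081  0.4672]
 [-0.0315  0.9534  0.3    -0.0282]
 [ 0.0014 -0.3001  0.9539  0.4556]
 [ 0.      0.      0.      1.    ]]
```

View pics/w1.png

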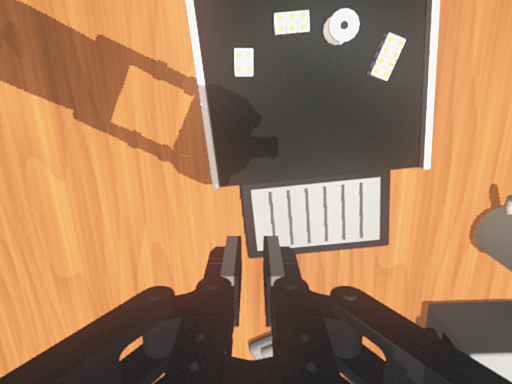

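The wrist view shows the short block (244,62), mid block (292,22), bobbin (343,25) and long block (388,57). The relay is out of view, so I'll shift ahead and measure everything.

Emit:
{"name": "send_rows", "arguments": {
  "increments": [35, 40, 0, 0, 0, 0.05, 0.76, 35, 40, 0, 0, 0, 0.05, 0.76, 0, 0, 0, 0, 0, 0, 0.76, 0, 0, 0, 0, 0, 0, 0.76]
}}

```text
clock: 1.75
tcp_pos: [0.5287, -0.0356, 0.3112]
orientation: [-0.001, 0.686, 0.727, -0.001]
wrist_force: [-0.7, 0.1, 0.7]
finger_gap: 0.0105
grasp_force: 0.0
```

```bash
python3 look.py w2
cat > det.py <<'E'
from h import *
np.set_printoptions(precision=4,suppress=True)
z=np.load('w.npz');p=z['p'];c=manip.camera_params('wrist');c['world_from_camera']=z['T']
g=cv2.cvtColor(p,cv2.COLOR_BGR2GRAY)
hsv=cv2.cvtColor(p,cv2.COLOR_BGR2HSV)
br=((g>120)&(hsv[...,1]<110)).astype(np.uint8);br=cv2.morphologyEx(br,cv2.MORPH_CLOSE,np.ones((3,3)))
for k in cv2.findContours(br,0,1)[0]:
    if cv2.contourArea(k)<150: continue
    r=cv2.minAreaRect(k);b=cv2.boxPoints(r);w=ray(c,b,.076)
    e=np.linalg.norm(np.diff(w,axis=0),axis=1)[:2];i=e.argmax();v=w[i+1]-w[i]
    print(np.array(r[0]).round(),'ctr',w.mean(0),'size',e,'ang',np.degrees(np.arctan2(v[1],v[0]))%180,np.linalg.norm(w[0]-w[2]))
E
python3 det.py
```

```text
1.75 [ 0.5287 -0.0356  0.3112] [-0.0007  0.6865  0.7272 -0.0008] 0.010469113328536447 [-0.295  -0.0003  1.6086 -0.0008  1.5354 -0.3525]
333.38503818770454 [[ 0.9983 -0.056  -0.0148  0.524 ]
 [ 0.0578  0.9518  0.3012  0.0419]
 [-0.0028 -0.3015  0.9534  0.4537]
 [ 0.      0.      0.      1.    ]]
[475. 312.] ctr [ 0.8419 -0.237   0.076 ] size [0.1115 0.1968] ang 152.33732360999198 0.20810057844114482
[261. 262.] ctr [ 0.5474 -0.1759  0.076 ] size [0.154  0.0826] ang 4.2150200498842265 0.1790340494091406
[193. 124.] ctr [ 0.4595 -0.0052  0.076 ] size [0.0199 0.0288] ang 90.72521662116687 0.03426650777753736
[329. 131.] ctr [ 0.6123 -0.0042  0.076 ] size [0.0452 0.0222] ang 67.2635709611661 0.04998909469565896
[286. 102.] ctr [0.5614 0.0246 0.076 ] size [0.0325 0.0319] ang 3.315835798404743 0.046543738047437035
[240.  92.] ctr [0.511  0.0325 0.076 ] size [0.0201 0.0362] ang 1.5538562387890105 0.04189037220007789
[286.  58.] ctr [0.5574 0.0696 0.076 ] size [0.0209 0.0217] ang 95.5939558705821 0.030749419420468636
[374. 118.] ctr [0.6613 0.0001 0.076 ] size [0.257  0.0114] ang 94.70367983558837 0.25613392606052615
[199.  65.] ctr [0.4577 0.0423 0.076 ] size [0.319  0.1609] ang 46.44701887741267 0.3848912020441876
```

View pics/w2.png

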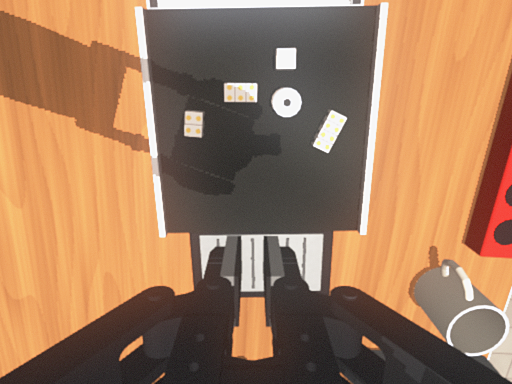

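The second wrist view shows all the pieces cleanly: short (193,124), mid (240,92), long (329,131), bobbin (286,102) and relay (286,58). Sizes match the given ones. The board yaw is about 4.4°, and the lanes are at about -76, -21, +28 (bobbin and relay) and +77 mm. I'll start with the short block, lowering behind it.

Emit:
{"name": "send_rows", "arguments": {
  "increments": [-32, -12, -20, 0, 0, 0.02, 0.76, -33, -13, -20, 0, 0, 0, 0.76, 0, 0, -40, 0, 0, 0, 0.76, 0, 0, -40, 0, 0, 0, 0.76, 0, 0, -40, 0, 0, 0, 0.76, 0, 0, -30, 0, 0, 0, 0.76, 0, 0, -20, 0, 0, 0, 0.76, 0, 0, 0, 0, 0, 0, 0.76, 0, 0, 0, 0, 0, 0, 0.76]
}}

```text
clock: 2.7
tcp_pos: [0.4638, -0.0613, 0.1028]
orientation: [0.0, 0.68, 0.733, -0.0]
wrist_force: [-0.3, 0.1, -0.0]
finger_gap: 0.0104
grasp_force: 0.0
```

Emit:
{"name": "send_rows", "arguments": {
  "increments": [0, 0, -20, 0, 0, 0, 0.76, 0, 0, -12, 0, 0, 0, 0.76, 0, 0, -5, 0, 0, 0, 0.76, 0, 0, 0, 0, 0, 0, 0.76, -0.6, 8, 0, 0, 0, 0, 0.76, -0.6, 8, 0, 0, 0, 0, 0.76, -0.6, 8, 0, 0, 0, 0, 0.76, -0.6, 8, 0, 0, 0, 0, 0.76, -0.6, 8, 0, 0, 0, 0, 0.76, -0.6, 8, 0, 0, 0, 0, 0.76, -0.6, 8, 0, 0, 0, 0, 0.76, -0.6, 8, 0, 0, 0, 0, 0.76]
}}

```text
clock: 3.9
tcp_pos: [0.4592, 0.0046, 0.0652]
orientation: [0.0, 0.679, 0.734, 0.0]
wrist_force: [-0.7, -1.0, 0.7]
finger_gap: 0.01
grasp_force: 0.2
```

```bash
python3 look.py w3; python3 det.py
```

```text
3.9 [0.4592 0.0046 0.0652] [0.     0.679  0.7342 0.    ] 0.010019763832648397 [-0.2541  0.0674  2.054  -0.      1.0201 -0.3322]
333.38503818770454 [[ 0.9969 -0.0748 -0.0231  0.4527]
 [ 0.0783  0.9505  0.3006  0.0819]
 [-0.0005 -0.3015  0.9535  0.2078]
 [ 0.      0.      0.      1.    ]]
[474. 243.] ctr [0.5548 0.0223 0.076 ] size [0.0309 0.0467] ang 107.66854759205454 0.061548316919031995
[376. 212.] ctr [0.5091 0.0339 0.076 ] size [0.026  0.0395] ang 3.351402013469613 0.0457620259540596
[248. 208.] ctr [0.4551 0.0317 0.076 ] size [0.0192 0.0311] ang 95.52733927223885 0.03684187774247618
[492. 140.] ctr [0.5491 0.0679 0.076 ] size [0.0146 0.0245] ang 107.66854759205452 0.031243624928153118
[138. 144.] ctr [0.4097 0.0479 0.076 ] size [0.0108 0.1179] ang 95.0636536673476 0.11753659173611868
```

View pics/w3.png

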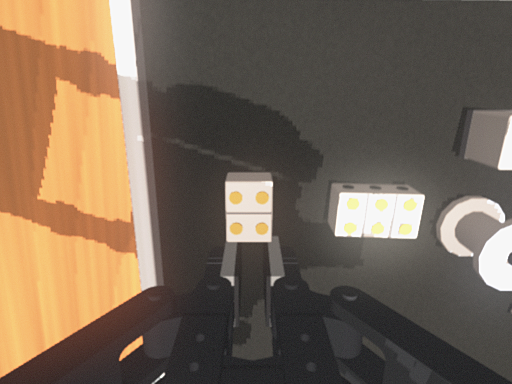

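The short block sits squarely on the two fingertips at (248,208). I'll continue to the edge.

Emit:
{"name": "send_rows", "arguments": {
  "increments": [-0.8, 10, 0, 0, 0, 0, 0.76, -0.8, 10, 0, 0, 0, 0, 0.76, -0.8, 10, 0, 0, 0, 0, 0.76, -0.8, 10, 0, 0, 0, 0, 0.76, -0.8, 10, 0, 0, 0, 0, 0.76, -0.8, 10, 0, 0, 0, 0, 0.76, -0.8, 10, 0, 0, 0, 0, 0.76, -0.8, 10, 0, 0, 0, 0, 0.76, -0.8, 10, 0, 0, 0, 0, 0.76, -0.6, 8, 0, 0, 0, 0, 0.76, -0.6, 8, 0, 0, 0, 0, 0.76, 0, 0, 0, 0, 0, 0, 0.76]
}}

```text
clock: 5.15
tcp_pos: [0.4507, 0.1108, 0.0651]
orientation: [-0.0, 0.679, 0.735, 0.0]
wrist_force: [0.5, 0.1, 0.0]
finger_gap: 0.0102
grasp_force: 0.0
```

```bash
python3 look.py w4; python3 det.py
```

```text
5.15 [0.4507 0.1108 0.0651] [-0.0001  0.6786  0.7345  0.    ] 0.010152766106231424 [-0.0205  0.08    2.0407  0.0002  1.021  -0.0997]
333.38503818770454 [[ 0.9969 -0.0758 -0.0232  0.4441]
 [ 0.0793  0.9505  0.3004  0.1881]
 [-0.0007 -0.3013  0.9535  0.2077]
 [ 0.      0.      0.      1.    ]]
[484. 357.] ctr [0.5682 0.0692 0.076 ] size [0.0089 0.0174] ang 155.9041674317424 0.017049190504938277
[148. 271.] ctr [0.4038 0.1041 0.076 ] size [0.007  0.0173] ang 94.97164532681177 0.017937059408447403
[341. 101.] ctr [0.4789 0.1815 0.076 ] size [0.0713 0.1205] ang 4.174668849603304 0.14448236590939156
[283. 187.] ctr [0.4674 0.1414 0.076 ] size [0.0705 0.1704] ang 154.78322261477643 0.193637053803978
```

View pics/w4.png

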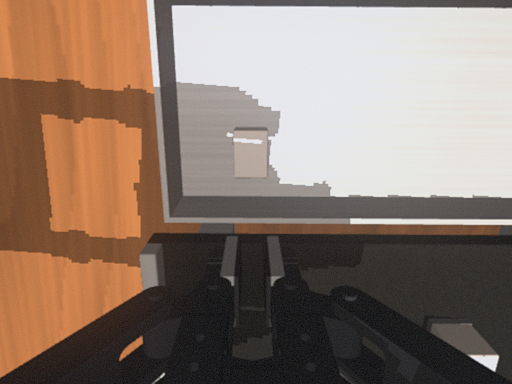

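The short block lies in the tray at (251,153). Next is the mid block.

Emit:
{"name": "send_rows", "arguments": {
  "increments": [0, 0, 35, 0, 0, 0, 0.76, 0, 0, 35, 0, 0, 0, 0.76, 0, 0, 30, 0, 0, 0, 0.76, 16, -31, 0, 0, 0, 0, 0.76, 16, -31, 0, 0, 0, 0, 0.76, 16, -31, 0, 0, 0, 0, 0.76, 15, -32, 0, 0, 0, 0, 0.76, 0, 0, -35, 0, 0, 0, 0.76, 0, 0, -30, 0, 0, 0, 0.76, 0, 0, -20, 0, 0, 0, 0.76, 0, 0, 0, 0, 0, 0, 0.76, 0, 0, 0, 0, 0, 0, 0.76]
}}

```text
clock: 6.4
tcp_pos: [0.514, -0.0154, 0.0805]
orientation: [0.0, 0.679, 0.734, -0.0]
wrist_force: [-0.4, 0.5, 1.1]
finger_gap: 0.01
grasp_force: 0.0
```

Emit:
{"name": "send_rows", "arguments": {
  "increments": [0, 0, -10, 0, 0, 0, 0.76, 0, 0, -5, 0, 0, 0, 0.76, 0, 0, 0, 0, 0, 0, 0.76, -0.6, 8, 0, 0, 0, 0, 0.76, -0.6, 8, 0, 0, 0, 0, 0.76, -0.6, 8, 0, 0, 0, 0, 0.76, -0.6, 8, 0, 0, 0, 0, 0.76, -0.6, 8, 0, 0, 0, 0, 0.76, -0.6, 8, 0, 0, 0, 0, 0.76, -0.6, 8, 0, 0, 0, 0, 0.76]
}}

```text
clock: 7.4
tcp_pos: [0.5096, 0.0416, 0.0652]
orientation: [0.0, 0.679, 0.734, -0.0]
wrist_force: [0.5, -0.3, 0.9]
finger_gap: 0.0101
grasp_force: 0.2
```

```bash
python3 look.py w5; python3 det.py
```

```text
7.4 [0.5096 0.0416 0.0652] [ 0.      0.6789  0.7342 -0.    ] 0.01009353626412898 [-0.1551  0.1955  1.9105 -0.0001  1.0355 -0.2333]
333.38503818770454 [[ 0.9969 -0.075  -0.0232  0.5031]
 [ 0.0785  0.9505  0.3006  0.119 ]
 [-0.0005 -0.3015  0.9535  0.2077]
 [ 0.      0.      0.      1.    ]]
[371. 346.] ctr [0.5705 0.0022 0.076 ] size [0.0039 0.0143] ang 144.60478266476449 0.013937129178913842
[472. 339.] ctr [0.6182 0.01   0.076 ] size [0.0169 0.0223] ang 151.78300217002925 0.02430216202093162
[393. 305.] ctr [0.5761 0.0263 0.076 ] size [0.0041 0.0184] ang 150.68479033730657 0.018072440492523826
[352. 277.] ctr [0.5547 0.0391 0.076 ] size [0.0263 0.0163] ang 7.008507856609232 0.03238248463795701
[376. 224.] ctr [0.5606 0.0655 0.076 ] size [0.0226 0.0221] ang 4.510921964243282 0.03368435016049686
[254. 220.] ctr [0.508  0.0633 0.076 ] size [0.0348 0.019 ] ang 4.510823209477459 0.04022888356877699
[ 21. 219.] ctr [0.4094 0.0487 0.076 ] size [0.0077 0.1223] ang 94.19493570195226 0.12106804824181178
[268.  42.] ctr [0.5079 0.1334 0.076 ] size [0.1704 0.0289] ang 4.494265299288138 0.17924485914577462
```

View pics/w5.png

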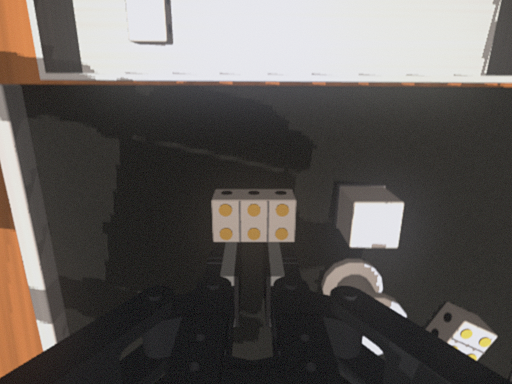

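The mid block is flush on the fingers at (254,220), and the relay and bobbin are clear. Continuing.

Emit:
{"name": "send_rows", "arguments": {
  "increments": [-0.8, 10, 0, 0, 0, 0, 0.76, -0.8, 10, 0, 0, 0, 0, 0.76, -0.8, 10, 0, 0, 0, 0, 0.76, -0.8, 10, 0, 0, 0, 0, 0.76, -0.8, 10, 0, 0, 0, 0, 0.76, -0.8, 10, 0, 0, 0, 0, 0.76, -0.6, 8, 0, 0, 0, 0, 0.76, 0, 0, 0, 0, 0, 0, 0.76, 0, 0, 0, 0, 0, 0, 0.76]
}}

```text
clock: 8.35
tcp_pos: [0.5043, 0.109, 0.0651]
orientation: [0.0, 0.679, 0.734, -0.0]
wrist_force: [-0.2, 0.9, -0.2]
finger_gap: 0.0103
grasp_force: 0.0
```

```bash
python3 look.py w6; python3 det.py
```

```text
8.35 [0.5043 0.109  0.0651] [ 0.0001  0.6788  0.7343 -0.0001] 0.010334184180478097 [-0.0216  0.2066  1.8975 -0.0002  1.0375 -0.0999]
333.38503818770454 [[ 0.9969 -0.0752 -0.0232  0.4977]
 [ 0.0787  0.9505  0.3007  0.1864]
 [-0.0006 -0.3016  0.9534  0.2077]
 [ 0.      0.      0.      1.    ]]
[ 39. 295.] ctr [0.4071 0.0845 0.076 ] size [0.008  0.0582] ang 94.1592652517281 0.05700422351564956
[287.  94.] ctr [0.5115 0.1809 0.076 ] size [0.1503 0.0709] ang 4.5079039372902825 0.17975973525099548
[241. 179.] ctr [0.5045 0.1428 0.076 ] size [0.075  0.2015] ang 164.64033129736768 0.22957433096761032
```

View pics/w6.png

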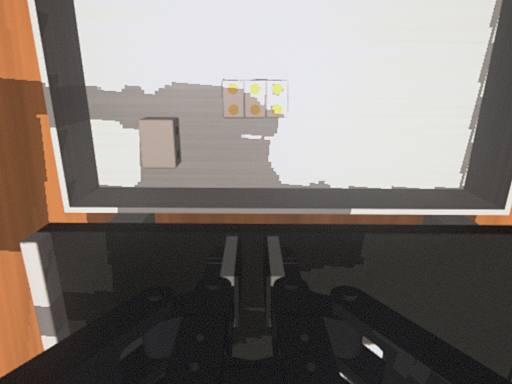

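The mid block is in the tray at (255,98). Now the long block.

Emit:
{"name": "send_rows", "arguments": {
  "increments": [0, 0, 35, 0, 0, 0, 0.76, 0, 0, 40, 0, 0, 0, 0.76, 0, 0, 35, 0, 0, 0, 0.76, 23, -34, 0, 0, 0, 0, 0.76, 23, -34, 0, 0, 0, 0, 0.76, 23, -34, 0, 0, 0, 0, 0.76, 23, -34, 0, 0, 0, 0, 0.76, 22, -33, 0, 0, 0, 0, 0.76, 0, 0, -45, 0, 0, 0, 0.76, 0, 0, -35, 0, 0, 0, 0.76, 0, 0, -15, 0, 0, 0, 0.76, 0, 0, 0, 0, 0, 0, 0.76]
}}

```text
clock: 9.6
tcp_pos: [0.6162, -0.0598, 0.0774]
orientation: [-0.003, 0.679, 0.734, -0.001]
wrist_force: [-0.4, -0.0, -0.0]
finger_gap: 0.0104
grasp_force: 0.0
```

Emit:
{"name": "send_rows", "arguments": {
  "increments": [0, 0, -10, 0, 0, 0, 0.76, 0, 0, -5, 0, 0, 0, 0.76, 0, 0, 0, 0, 0, 0, 0.76, -0.6, 8, 0, 0, 0, 0, 0.76, -0.6, 8, 0, 0, 0, 0, 0.76, -0.6, 8, 0, 0, 0, 0, 0.76, -0.6, 8, 0, 0, 0, 0, 0.76, -0.6, 8, 0, 0, 0, 0, 0.76, -0.6, 8, 0, 0, 0, 0, 0.76, -0.6, 8, 0, 0, 0, 0, 0.76]
}}

```text
clock: 10.6
tcp_pos: [0.614, -0.0034, 0.0652]
orientation: [-0.0, 0.679, 0.734, -0.0]
wrist_force: [0.1, 0.4, 0.6]
finger_gap: 0.0102
grasp_force: 0.1
```

```bash
python3 look.py w7; python3 det.py
```

```text
10.6 [ 0.614  -0.0034  0.0652] [-0.      0.6789  0.7342 -0.    ] 0.010201185560596905 [-0.202   0.4312  1.6102 -0.      1.1003 -0.2801]
333.38503818770454 [[ 0.9969 -0.0749 -0.0231  0.6075]
 [ 0.0784  0.9505  0.3006  0.074 ]
 [-0.0006 -0.3015  0.9535  0.2077]
 [ 0.      0.      0.      1.    ]]
[127. 202.] ctr [0.5587 0.0221 0.076 ] size [0.0443 0.0335] ang 32.15569435631934 0.05405925539416088
[265. 197.] ctr [0.6158 0.0288 0.076 ] size [0.0441 0.0219] ang 52.02240999209156 0.049162577350041904
[114.  84.] ctr [0.5553 0.0693 0.076 ] size [0.029 0.022] ang 4.491678048423414 0.03485485098462866
[370. 144.] ctr [0.6566 0.0469 0.076 ] size [0.1184 0.0106] ang 93.76912961490005 0.11802003827928356
```

View pics/w7.png

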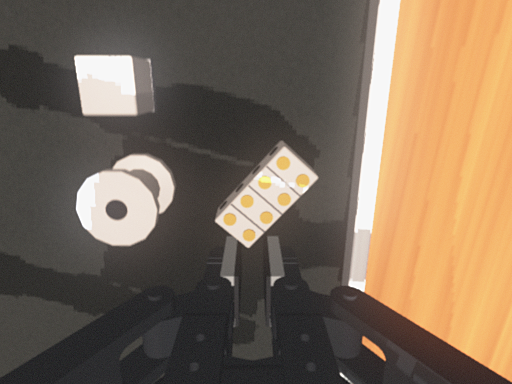

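The long block (265,197) is turning towards flush with its corner on the left finger. I'll go on, drifting slightly right.

Emit:
{"name": "send_rows", "arguments": {
  "increments": [0, 8, 0, 0, 0, 0, 0.76, 0, 8, 0, 0, 0, 0, 0.76, 0, 8, 0, 0, 0, 0, 0.76, 0, 8, 0, 0, 0, 0, 0.76, 0, 8, 0, 0, 0, 0, 0.76, -0.6, 8, 0, 0, 0, 0, 0.76, -0.6, 8, 0, 0, 0, 0, 0.76, -0.6, 8, 0, 0, 0, 0, 0.76]
}}

```text
clock: 11.45
tcp_pos: [0.6122, 0.0606, 0.0652]
orientation: [-0.0, 0.679, 0.734, 0.0]
wrist_force: [0.4, 0.5, 0.3]
finger_gap: 0.0107
grasp_force: 0.1
```

```bash
python3 look.py w8; python3 det.py
```

```text
11.45 [0.6122 0.0606 0.0652] [-0.      0.679   0.7341  0.    ] 0.010711735977029837 [-0.0975  0.4338  1.6065  0.      1.1013 -0.1755]
333.38503818770454 [[ 0.9969 -0.0747 -0.0231  0.6057]
 [ 0.0782  0.9506  0.3006  0.1379]
 [-0.0005 -0.3014  0.9535  0.2077]
 [ 0.      0.      0.      1.    ]]
[135. 289.] ctr [0.5591 0.0441 0.076 ] size [0.0214 0.0059] ang 32.96853036053216 0.021232823837703713
[118. 249.] ctr [0.5523 0.064  0.076 ] size [0.0224 0.0206] ang 4.499462593309961 0.028928620352413337
[308. 195.] ctr [0.6325 0.0925 0.076 ] size [0.0758 0.0475] ang 87.8241836721173 0.08955317403304157
[166.  53.] ctr [0.5731 0.1453 0.076 ] size [0.1164 0.0363] ang 4.479093245536709 0.12433284524254865
```

View pics/w8.png

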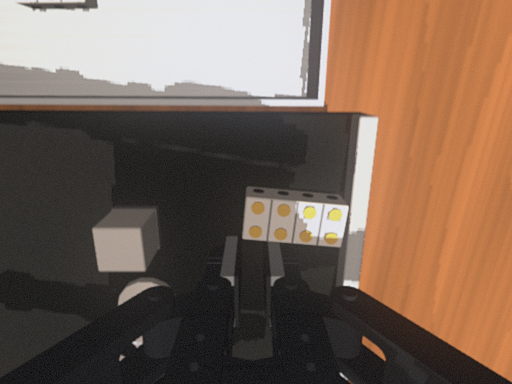

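The long block (296,217) is flush but about 18 mm right of the fingers and close to the right rim, so it could catch the tray's end wall. I'll back off and work out where it is exactly.

Run:
```python
from h import *
np.set_printoptions(precision=4,suppress=True)
z=np.load('w.npz');c=manip.camera_params('wrist');c['world_from_camera']=z['T']
e=np.array([.997,.077]);d=np.array([-.077,.997]);C=np.array([.5357,-.0096])
def f(uv,h):
    w=ray(c,uv,h)[:,:2]-C; print(np.c_[w@e,w@d])
print('block top corners');f([[244,197],[347,204],[342,246],[243,240]],.076)
print('rim top inner/outer');f([[357,117],[378,117]],.072)
print('tray wall outer corner, inner');f([[325,105],[310,97]],.04)
print('tcp');w=np.array([.6122,.0606])-C;print(w@e,w@d)
```

```text
block top corners
[[0.0778 0.0966]
 [0.121  0.0935]
 [0.1206 0.074 ]
 [0.0772 0.0768]]
rim top inner/outer
[[0.123  0.1291]
 [0.1314 0.1291]]
tray wall outer corner, inner
[[0.1167 0.1318]
 [0.1092 0.1356]]
tcp
0.08167590000000002 0.0640989
```

Emit:
{"name": "send_rows", "arguments": {
  "increments": [0.8, -10, 0, 0, 0, 0, 0.76, 1, -12, 0, 0, 0, 0, 0.76, 0, 0, 0, 0, 0, 0, 0.76]
}}

```text
clock: 11.8
tcp_pos: [0.6145, 0.0355, 0.0653]
orientation: [0.0, 0.68, 0.733, -0.0]
wrist_force: [0.2, 0.1, 0.3]
finger_gap: 0.0104
grasp_force: 0.0
```

Block centre is at u = 99 mm with its right end at 121 mm, while the tray's inner wall is at about 115 mm. I'll turn the fingers about 17° so their face points up and to the left, then push along that normal.

Emit:
{"name": "send_rows", "arguments": {
  "increments": [6, 0, 0, 0, 0, 0.15, 0.76, 7, 1, 0, 0, 0, 0.15, 0.76, 0, 0, 0, 0, 0, 0, 0.76, -1.5, 4, 0, 0, 0, 0, 0.76, -1.5, 4, 0, 0, 0, 0, 0.76, -1.5, 4, 0, 0, 0, 0, 0.76, -1.5, 4, 0, 0, 0, 0, 0.76, -1.5, 4, 0, 0, 0, 0, 0.76, -1.5, 4, 0, 0, 0, 0, 0.76, -1.5, 4, 0, 0, 0, 0, 0.76, -1.5, 4, 0, 0, 0, 0, 0.76]
}}

```text
clock: 12.9
tcp_pos: [0.615, 0.0712, 0.0652]
orientation: [0.0, 0.562, 0.827, 0.0]
wrist_force: [-0.2, 0.5, 0.3]
finger_gap: 0.0102
grasp_force: 0.1
```

```bash
python3 look.py w9; python3 det.py
```

```text
12.9 [0.615  0.0712 0.0652] [0.     0.5617 0.8274 0.    ] 0.010244960142374948 [-0.0796  0.4425  1.5946 -0.      1.1045 -0.4575]
333.38503818770454 [[ 0.9293 -0.3522 -0.111   0.5859]
 [ 0.3693  0.8861  0.2802  0.1434]
 [-0.0003 -0.3014  0.9535  0.2078]
 [ 0.      0.      0.      1.    ]]
[ 80. 315.] ctr [0.5488 0.0166 0.076 ] size [0.0308 0.0116] ang 54.45923282610033 0.030645587047366554
[117. 281.] ctr [0.5604 0.0413 0.076 ] size [0.0259 0.0145] ang 27.48751349397563 0.028111080082185994
[115. 234.] ctr [0.5539 0.0635 0.076 ] size [0.0215 0.0217] ang 5.186606588034694 0.031792341043634306
[312. 215.] ctr [0.63   0.1017 0.076 ] size [0.0571 0.0509] ang 87.9365791776173 0.07598331287033605
[208.  90.] ctr [0.5709 0.1331 0.076 ] size [0.1452 0.0527] ang 26.211204633213292 0.16183496848855944
[188.  66.] ctr [0.5617 0.1391 0.076 ] size [0.1318 0.0464] ang 21.67012549707117 0.14451616445763288
```

View pics/w9.png

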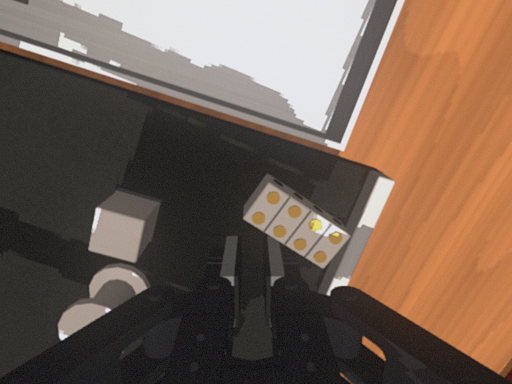

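The tilted fingers touch the block near its centre (278,240), so it isn't turning yet. I'll back off, shift right, and push straight on its right half.

Emit:
{"name": "send_rows", "arguments": {
  "increments": [1, -12, 0, 0, 0, 0, 0.76, 11, 1, 0, 0, 0, 0, 0.76, 0, 0, 0, 0, 0, 0, 0.76, -0.3, 4, 0, 0, 0, 0, 0.76, -0.3, 4, 0, 0, 0, 0, 0.76, -0.3, 4, 0, 0, 0, 0, 0.76, -0.3, 4, 0, 0, 0, 0, 0.76, -0.6, 4, 0, 0, 0, 0, 0.76, -1, 4, 0, 0, 0, 0, 0.76, 0, 0, 0, 0, 0, 0, 0.76]
}}

```text
clock: 13.95
tcp_pos: [0.6241, 0.0846, 0.0651]
orientation: [-0.0, 0.561, 0.828, 0.0]
wrist_force: [-0.3, 0.6, -0.5]
finger_gap: 0.0105
grasp_force: 0.0
```

```bash
python3 look.py w10
```

```text
13.95 [0.6241 0.0846 0.0651] [-0.0001  0.5614  0.8276  0.    ] 0.010530132803922699 [-0.0569  0.4668  1.5611  0.0001  1.1138 -0.4357]
333.38503818770454 [[ 0.929  -0.353  -0.111   0.595 ]
 [ 0.3701  0.8858  0.2799  0.1567]
 [-0.0005 -0.3012  0.9536  0.2077]
 [ 0.      0.      0.      1.    ]]
```

View pics/w10.png

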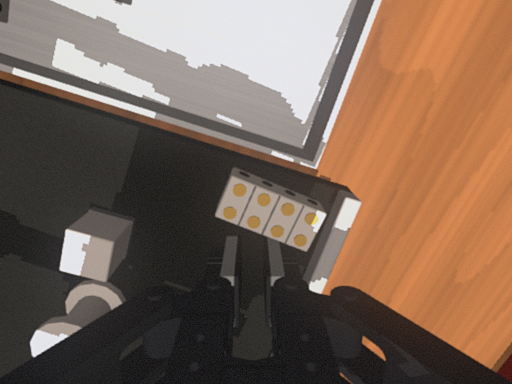

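I've now viewed more than the 10 pictures allowed, so from here on I'll use numbers only, segmenting the block by its depth height.

```bash
cat > blk.py <<'E'
from h import *
import sys
np.set_printoptions(precision=4,suppress=True)
e=np.array([.997,.077]);d=np.array([-.077,.997]);C=np.array([.5357,-.0096])
def pts(p,dep,c):
    v,u=np.mgrid[:384,:512];X=np.stack([(u-c['cx'])/c['fx']*dep,-(v-c['cy'])/c['fy']*dep,-dep],-1)
    T=c['world_from_camera'];W=X@T[:3,:3].T+T[:3,3];q=W[...,:2]-C
    return q@e,q@d,W[...,2]
def blk(p,dep,c):
    U,V,Z=pts(p,dep,c);g=p.max(2)
    m=(dep>0)&(g>90)&(U>.04)&(U<.1215)&(V>.03)&(V<.25)&(Z>.008)&(Z<.085)&((Z>.064)|(V>.137))
    n,l,st,_=cv2.connectedComponentsWithStats(m.astype(np.uint8))
    for i in range(1,n):
        k=l==i
        if st[i,4]<150: continue
        r=cv2.minAreaRect((np.c_[U[k],V[k]]*1000).astype(np.float32));print('uv',np.array(r[0]),'size',np.array(r[1]),'ang',r[2],'z',np.percentile(Z[k],[5,50,95]),st[i,4])
if __name__=='__main__':
    s=manip.state();
    if len(sys.argv)>1: p,dep=manip.grab_frame('wrist');np.savez('w.npz',p=p,d=dep,T=cam('wrist',s)['world_from_camera'])
    z=np.load('w.npz');c=manip.camera_params('wrist');c['world_from_camera']=z['T']
    w=s['tcp_pos'][:2]-C;print('tcp uv',w@e,w@d)
    blk(z['p'],z['d'],c)
E
python3 blk.py
```

```text
tcp uv 0.0954192982913262 0.08675057276146189
uv [114.3834 177.6392] size [81.0089  3.8616] ang 89.85796356201172 z [0.0111 0.033  0.0407] 3067
uv [ 94.8829 111.9406] size [21.9548 44.0288] ang 84.62379455566406 z [0.071  0.076  0.0772] 4935
```

Emit:
{"name": "send_rows", "arguments": {
  "increments": [-0.3, 4, 0, 0, 0, 0, 0.76, -0.3, 4, 0, 0, 0, 0, 0.76, 0, 0, 0, 0, 0, 0, 0.76]
}}

```text
clock: 14.3
tcp_pos: [0.6236, 0.0924, 0.0652]
orientation: [-0.0, 0.561, 0.827, 0.0]
wrist_force: [0.8, -0.4, -0.4]
finger_gap: 0.0097
grasp_force: 0.0
```

```bash
python3 blk.py 1
```

```text
tcp uv 0.09552771253275898 0.09495727362599923
uv [114.3383 181.6041] size [89.0404  3.9257] ang 89.68718719482422 z [0.0112 0.0334 0.0408] 3236
uv [ 93.691  119.3605] size [43.9895 20.6289] ang 1.5505781173706055 z [0.0705 0.076  0.0772] 4965
```

Emit:
{"name": "send_rows", "arguments": {
  "increments": [-1.2, 2.7, 0, 0, 0, 0, 0.76, -1.2, 2.7, 0, 0, 0, 0, 0.76, -1.2, 2.7, 0, 0, 0, 0, 0.76, 0, 0, 0, 0, 0, 0, 0.76]
}}

```text
clock: 14.75
tcp_pos: [0.6199, 0.1004, 0.0651]
orientation: [-0.0, 0.561, 0.827, 0.0]
wrist_force: [0.2, -0.2, 0.6]
finger_gap: 0.0105
grasp_force: 0.0
```

```bash
python3 blk.py 1
```

```text
tcp uv 0.09238717500785998 0.10320522967484155
uv [114.2827 186.2401] size [98.4727  3.9727] ang 89.57823944091797 z [0.0113 0.0325 0.0406] 3699
uv [ 90.0734 126.6206] size [44.1671 20.5118] ang 6.5524115562438965 z [0.0696 0.076  0.0771] 5034
```

Emit:
{"name": "send_rows", "arguments": {
  "increments": [-1.8, 1.4, 0, 0, 0, 0, 0.76, -1.8, 1.4, 0, 0, 0, 0, 0.76, 0, 0, 0, 0, 0, 0, 0.76]
}}

```text
clock: 15.1
tcp_pos: [0.6162, 0.103, 0.0651]
orientation: [-0.0, 0.562, 0.827, -0.0]
wrist_force: [-1.1, -1.1, 0.1]
finger_gap: 0.0104
grasp_force: 0.0
```

```bash
python3 blk.py 1
```

```text
tcp uv 0.08888475885290745 0.10607538802162995
uv [ 91.5201 180.3082] size [118.2138  49.6651] ang 89.4389419555664 z [0.0142 0.0664 0.0779] 9387
```

```bash
sed -i 's/((Z>.064)|(V>.137))/((Z>.064)|((V>.137)\&(U<.111)))/' blk.py; sed -i 's/(U<.1215)/(U<.1195)/' blk.py; python3 blk.py
```

```text
tcp uv 0.08899725617016557 0.10596600024223249
uv [ 89.3016 134.6986] size [45.4701 24.6649] ang 4.510593414306641 z [0.0645 0.0728 0.0786] 5339
```

The block has started to tip. I'll push it over.

Emit:
{"name": "send_rows", "arguments": {
  "increments": [-1, 4, 0, 0, 0, 0, 0.76, -1, 4, 0, 0, 0, 0, 0.76, -1, 4, 0, 0, 0, 0, 0.76, -1, 4, 0, 0, 0, 0, 0.76, 0, 0, 0, 0, 0, 0, 0.76, 0, 0, 0, 0, 0, 0, 0.76]
}}

```text
clock: 15.75
tcp_pos: [0.6125, 0.1189, 0.0652]
orientation: [0.0, 0.562, 0.827, -0.0]
wrist_force: [0.5, -0.2, -0.4]
finger_gap: 0.0105
grasp_force: 0.0
```

```bash
python3 blk.py 1
```

```text
tcp uv 0.0864217950053184 0.12223285452092279
uv [103.1889 245.1325] size [15.4133  3.5291] ang 0.9170645475387573 z [0.0387 0.0399 0.0409] 206
uv [ 89.623  183.4711] size [20.3974 44.0605] ang 80.7278060913086 z [0.0179 0.0191 0.0203] 2828
```

The long block lies flat in the tray (top at 19 mm, fitted size 44 x 20 mm). I'll retract and check everything.

Emit:
{"name": "send_rows", "arguments": {
  "increments": [0, 0, 35, 0, 0, 0, 0.76, 0, -10, 40, 0, 0, 0, 0.76, -20, -20, 40, 0, 0, 0, 0.76, -20, -20, 40, 0, 0, 0, 0.76, -20, -20, 40, 0, 0, 0, 0.76, -20, 0, 40, 0, 0, 0, 0.76, 0, 0, 0, 0, 0, 0, 0.76, 0, 0, 0, 0, 0, 0, 0.76]
}}

```text
clock: 16.6
tcp_pos: [0.5329, 0.0485, 0.3016]
orientation: [0.001, 0.562, 0.827, 0.001]
wrist_force: [-0.6, -0.1, -0.6]
finger_gap: 0.0104
grasp_force: 0.0
```

Run:
```python
from blk import *
s=manip.state();p,dep=manip.grab_frame('wrist');c=cam('wrist',s);print(s['tcp_pos'],s['clock'])
U,V,Z=pts(p,dep,c)
for n,m in [('tray',(abs(U)<.112)&(V>.139)&(V<.238)&(Z>.013)&(Z<.06)),('board',(abs(U)<.115)&(abs(V)<.125)&(Z>.07))]:
    k,l,st,_=cv2.connectedComponentsWithStats((m&(dep>0)).astype(np.uint8))
    for i in range(1,k):
        if st[i,4]<60: continue
        q=l==i;r=cv2.minAreaRect((np.c_[U[q],V[q]]*1000).astype(np.float32));print(n,np.array(r[0]),np.array(r[1]),np.percentile(Z[q],[50,95]))
        if n=='board':
            t=q&(Z>np.percentile(Z[q],95)-.006);print('  top ctr',U[t].mean(),V[t].mean())
# same check on the first (pre-move) top frame vs. now for all bystanders
a=np.load('top.npz')['p'].astype(int);b=manip.grab_frame('top')[0].astype(int)
D=abs(a-b).max(2)
for n,(y0,y1,x0,x1) in dict(mouse=(190,232,355,390),driver=(190,250,98,145)).items(): print(n,(D[y0:y1,x0:x1]>50).sum())
```

```text
[0.5329 0.0485 0.3016] 16.6
tray [-21.9957 189.9634] [35.9591 20.4675] [0.0192 0.0207]
tray [-77.519  164.9522] [27.9981 20.3082] [0.019  0.0203]
tray [ 89.1312 183.3034] [20.4483 44.2991] [0.0191 0.0206]
board [26.1304 76.3341] [19.9706 20.1516] [0.0858 0.0871]
  top ctr 0.02593483619136582 0.07661700684305187
board [27.0129 32.8   ] [28.6973 29.3496] [0.092  0.0932]
  top ctr 0.026747598606319718 0.033058812521026694
board [ 0.5707 61.5221] [118.6041  31.4979] [0.3686 0.3853]
  top ctr -0.0027956145175541997 0.07216591779644171
mouse 0
driver 0
```

All three blocks lie flat in the tray. The relay and bobbin are where they started, and the mouse and screwdriver haven't moved.

```bash
python3 -c "
from workcell import manip
print(manip.hand_in())"
```

```text
the job is handed in; nothing more can be done
None
```

The job is handed in at about 17 s: all three terminal blocks lie flat in the tray and the bobbin, relay, mouse and screwdriver measured in place, though I viewed 12 pictures against the limit of 10.

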